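# Pack the sample rack on the rocking mixer

## Task

The rack of blood tubes must ride on the rocking mixer without sliding: try the spare white packing bars to find the one that fills the gap between the bar already in the bay and the right-hand rail, so that it is held by the sprung pad in that rail, and slide it in until its end is flush with the rails at the mouth. Then swing the gate fully shut across the front; do not tip the rack, and leave the specimen cup and the dropper bottle where they stand.

Things in the scene. Friction and masses are not known exactly. Their poses are not given: they have to be found in the camera images.
- mixer: rocking mixer, white housing under a platform 245 mm (x) by 390 mm (y) with a black mat; switched off, level, fixed. Origin on the worktop under the platform, 122 mm behind its front edge; x points to the back, y left, z up. The mat's top, on which rack and bars stand, is 59 mm above the worktop. Left half: the rack bay, open to the front; right half: parking area for the spare bars
- bay_mouth_left (a point): front end of the bay's left rail, on its inner face, at mat height (mixer x -60, y +168 mm); axes as the mixer's. Rails are aluminium angle, 36 mm high, 5 mm thick, along mixer x. The back stop's inner face is 172 mm behind this point. The rack stands against the left rail, one packing bar stands right of it against the rack, then comes the gap
- bay_mouth_right (a point): front end of the bay's right rail, on its inner face, at mat height (mixer x -60, y +57 mm); axes as the mixer's. The rail is 10 mm thick; its first 12 mm flare outwards by up to 6 mm as a lead-in. The gap lies left of it, 16 to 36 mm wide according to the bar already there. One spare fills it with about 3 mm left for the pad; thicker ones are 3 mm or more too thick to enter
- pad (a joint): grey sprung pad in the right rail's inner face, from 24 to 132 mm behind the mouth, 10 to 30 mm above the mat, its first 24 mm a ramp. 0 = standing out 6 mm towards the bay (free), 0.006 = pressed in flush with the rail. The spare that fills the gap presses it in by about 3 mm (2 N, so it slides with some drag); thinner ones leave it free, with 3 mm or more of play
- gate (a joint): aluminium gate bar on an upright hinge (mixer x -67, y +171 mm) with light friction: it stays where left. 0 = shut, lying along mixer -y across the mouth and over the right rail's end; grows as it swings out towards the robot; 1.57 = pointing to mixer -x. A fingertip on its outer side can push it shut; what stands out of the mouth by over 3 mm keeps it from shutting fully
- gate_end (a point): mid-height point near the gate's free end, 115 mm from the hinge, 84 mm above the worktop. The gate bar is 125 mm long from the hinge, 6 mm thick and reaches from 71 to 97 mm above the worktop; a tab, 22 mm wide, rises at its free end to 118 mm
- bar_a_mid (a point): centre, half-way up, of a white plastic packing bar 166 long, 40 tall, its upright corners rounded by 5 mm; x along its length. Bars a to d are 14, 20, 26 and 32 mm thick; which is which is not told. One (drawn anew each time) stands in the bay with its end 2 to 6 mm inside the mouth; three stand as spares on the mat right of the right rail, parallel to mixer x, at least 30 mm free beside each. 0.08 to 0.34 kg
- bar_b_mid (a point): centre, half-way up, of another packing bar, like bar a but of another thickness
- bar_c_mid (a point): centre, half-way up, of another packing bar, like bar a but of another thickness
- bar_d_mid (a point): centre, half-way up, of another packing bar, like bar a but of another thickness
- rack_mid (a point): centre of the blue tube rack in the bay, 166 mm long (along mixer x; its own y), 62 wide, 58 tall, loose, 0.3 kg. Six blood tubes in its four rear rows rise to 86 mm above the mat; the two rows nearest the mouth are empty
- specimen_cup_mid (a point): bystander: specimen cup with screw lid, 61 mm wide, 68 mm tall, on the worktop left of the mixer; centre, half-way up
- dropper_mid (a point): bystander: dropper bottle, 30 mm wide, 80 mm tall, on the worktop right of the mixer; centre, half-way up
There are look-alikes about, which are no part of the job. There is more than one size of the part that bears rack_mid; the job needs the larger.

How it is judged (in metres and radians):
At the end, for the whole second after the job is handed in: The filling bar lies in the gap and the first bar beside it: both on the mat, lengthwise within 0.06 rad, out of the mouth by at most 8 mm, at rest; the sprung pad is pressed in by over 1.5 mm; the rack is upright in its place within 8 mm; the gate is shut within 0.08 rad (((x of bar_a_mid in the frame of mixer between 0.015 and 0.036 m and y of bar_a_mid in the frame of mixer between 0.057 and 0.11 m and z of bar_a_mid in the frame of mixer between 0.074 and 0.084 m and angle between the x axis of each of bar_a_mid, bar_b_mid and the x axis of mixer, either way round below 0.06 rad and linear speed of each of bar_a, bar_b below 0.02 m/s and x of bar_b_mid in the frame of mixer between 0.015 and 0.036 m and y of bar_b_mid in the frame of mixer between 0.057 and 0.11 m and z of bar_b_mid in the frame of mixer between 0.074 and 0.084 m) or (x of bar_a_mid in the frame of mixer between 0.015 and 0.036 m and y of bar_a_mid in the frame of mixer between 0.057 and 0.11 m and z of bar_a_mid in the frame of mixer between 0.074 and 0.084 m and angle between the x axis of each of bar_a_mid, bar_c_mid and the x axis of mixer, either way round below 0.06 rad and linear speed of each of bar_a, bar_c below 0.02 m/s and x of bar_c_mid in the frame of mixer between 0.015 and 0.036 m and y of bar_c_mid in the frame of mixer between 0.057 and 0.11 m and z of bar_c_mid in the frame of mixer between 0.074 and 0.084 m) or (x of bar_a_mid in the frame of mixer between 0.015 and 0.036 m and y of bar_a_mid in the frame of mixer between 0.057 and 0.11 m and z of bar_a_mid in the frame of mixer between 0.074 and 0.084 m and angle between the x axis of each of bar_a_mid, bar_d_mid and the x axis of mixer, either way round below 0.06 rad and linear speed of each of bar_a, bar_d below 0.02 m/s and x of bar_d_mid in the frame of mixer between 0.015 and 0.036 m and y of bar_d_mid in the frame of mixer between 0.057 and 0.11 m and z of bar_d_mid in the frame of mixer between 0.074 and 0.084 m) or (x of bar_b_mid in the frame of mixer between 0.015 and 0.036 m and y of bar_b_mid in the frame of mixer between 0.057 and 0.11 m and z of bar_b_mid in the frame of mixer between 0.074 and 0.084 m and angle between the x axis of each of bar_b_mid, bar_c_mid and the x axis of mixer, either way round below 0.06 rad and linear speed of each of bar_b, bar_c below 0.02 m/s and x of bar_c_mid in the frame of mixer between 0.015 and 0.036 m and y of bar_c_mid in the frame of mixer between 0.057 and 0.11 m and z of bar_c_mid in the frame of mixer between 0.074 and 0.084 m) or (x of bar_b_mid in the frame of mixer between 0.015 and 0.036 m and y of bar_b_mid in the frame of mixer between 0.057 and 0.11 m and z of bar_b_mid in the frame of mixer between 0.074 and 0.084 m and angle between the x axis of each of bar_b_mid, bar_d_mid and the x axis of mixer, either way round below 0.06 rad and linear speed of each of bar_b, bar_d below 0.02 m/s and x of bar_d_mid in the frame of mixer between 0.015 and 0.036 m and y of bar_d_mid in the frame of mixer between 0.057 and 0.11 m and z of bar_d_mid in the frame of mixer between 0.074 and 0.084 m) or (x of bar_c_mid in the frame of mixer between 0.015 and 0.036 m and y of bar_c_mid in the frame of mixer between 0.057 and 0.11 m and z of bar_c_mid in the frame of mixer between 0.074 and 0.084 m and angle between the x axis of each of bar_c_mid, bar_d_mid and the x axis of mixer, either way round below 0.06 rad and linear speed of each of bar_c, bar_d below 0.02 m/s and x of bar_d_mid in the frame of mixer between 0.015 and 0.036 m and y of bar_d_mid in the frame of mixer between 0.057 and 0.11 m and z of bar_d_mid in the frame of mixer between 0.074 and 0.084 m)) and value of joint pad above 0.0015 m and value of joint gate below 0.08 rad and x of rack_mid in the frame of mixer between 0.018 and 0.036 m and y of rack_mid in the frame of mixer between 0.128 and 0.143 m and angle between rack_mid's own z axis and vertical below 0.06 rad and linear speed of sample_rack below 0.02 m/s); the robot touches nothing.
It fails at once if the tube rack is tipped by more than 0.3 rad (angle between rack_mid's own z axis and vertical above 0.3 rad).
It fails at once if the specimen cup is moved by more than 30 mm (distance of specimen_cup_mid from where it was at the start of the episode above 0.03 m).
It fails at once if the dropper bottle is moved by more than 30 mm (distance of dropper_mid from where it was at the start of the episode above 0.03 m).
It also fails if it takes over 72 s, if anything falls off the work surface, if the arm or the gripper's body presses on something with over 40 N, if the wrist force passes 120 N, or if a joint passes its speed limit or range.

## Robot

A 6-joint arm with a two-finger parallel gripper is mounted at the origin on a cart in front of the work surface, level with it; the furniture and walls round the work are solid. World frame = base frame: x ahead of the robot, y to its left, z up, the work surface at z = 0. Lengths are in m, angles in degrees, forces in N, time in s.
With the tool pointing down it reaches from about 0.3 to 0.95 m from the base axis. Payload 3.1 kg.
Tool frame: the origin (TCP) lies at the centre of the arm's flange, where the gripper is bolted on; the fingertips stand 173 mm ahead of it and the grasp point (between the pads) lies 155 mm ahead of it; z points along the fingers, y is the line along which they close (so a half turn about z gives the same grasp; the last joint's range is limited). The gripper opens to 85 mm and grips with 20 to 120 N. Pads are 22 mm wide; open, the fingers measure 114 mm over their backs; the gripper's body (76 mm by 85 mm) begins 54 mm behind the grasp point. The pads swing forward as they close: fully open they stand 13 mm farther back than shut.
Start: joints at [64.876, 17.653, 93.61, -0, 68.738, -3.994], TCP at [0.225, 0.583, 0.405] pointing down, gripper open.
Joint ranges: [-175.34, 175.34], [-45.06, 112.39], [2.9, 150.54], [-68.45, 248.45], [3.09, 151.38], [-168.51, 168.51]. Speed limits (degrees/s): [159.86, 159.86, 180, 180, 180, 180].

## Interface

Orientations are given as [roll, pitch, yaw] about the fixed x, y, z axes, in that order (R = Rz(yaw) Ry(pitch) Rx(roll)).
In Python, from bench import arm, get_image, camera_info gives the robot as it stands. The module is installed in compiled form; this text tells all that it offers.
- The arm moves only by the shell command python3 -m pendant 'ROWS' [FORCE]. ROWS is JSON, a list of rows, each an object with "translation": the shift along the tool's x, y, z in units of 2 cm (1.0 is 2 cm), a list of three; "rot": the turn, a rotation vector about the tool's x, y, z in units of 4 degrees (1.0 is 4 degrees), a list of three; "grip": the opening, from 0 (shut) to 1 (fully open). In form: [{"translation": [x, y, z], "rot": [rx, ry, rz], "grip": grip}, ...]. A call has 1 to 10 rows; each row shifts and turns the commanded pose from where the row before left it, along the tool's axes as they then stand; what a row does not reach is not made up. A row lasts 1/8 s, in which the tool goes at most 62.5 mm and 10.7 degrees, less where a joint would pass 70% of its speed; a pose out of reach is approached as far as the arm can. A call with a number of a shift or a turn outside -1 to 1 is refused whole. A call with a gripper value outside its range is refused whole. The fingers move at their own pace and stop on an object; FORCE is the grip in N (left out, the last holds). Time passes only in rows, so rows that do not move let the fingers close. It gives the time, the measured TCP pose, the force, the opening and the grip force at its end, in the units of the state.
- arm.observe(): the state, without advancing time (a new reading comes with each control period).
- get_image(name): name is "scene" or "top" or "wrist"; returns (picture, depth): 420x560x3 uint8, red, green, blue; 420x560 float32, m along the optical axis (not along the pixel's ray), 0 where there is no reading.
- camera_info(name): a dict with "camera_matrix" (3x3 intrinsics, pixels), "R" (3x3) and "t" (3): a world point X has camera coordinates R X + t. Camera axes: x right, y down, z forward; pixel columns grow to the right and rows downward; lengths in m; the calibration is good to about 2 mm. A picture is of the moment at which its call begins: read the wrist's pose just before it. camera_info takes no time and is no camera call; for the wrist camera it gives the pose at the moment of the call.
- arm.job_done(): hands the job in; it is judged then, once.
The state is a dict: "time_s": time; "q": joint angles; "qd": joint speeds; "effort": joint torques, N m; "tcp_pos": TCP position; "ee_rot": TCP orientation; "contact_force": force on the tool from outside, world axes, zero at the start; "ft_torque": the same for the moment, N m; "opening": finger opening in m; "gripper_force": force on a finger pad.
Only numpy, scipy, OpenCV 4.12 (cv2) and the standard library are available. Lean on these libraries where they do the work, as an engineer would, in place of code of your own. Each camera call takes 0.05 s, during which the arm holds its last target. There are 200 camera calls.

## Working session

There is one attempt and no reset: what is moved stays moved. The work goes in short steps, Python scripts to look and compute and a shell command to move; the robot and the scene stay as the last step left them, time stands still between calls to the robot, and variables do not carry over. Pictures are saved under pics/ and viewed, at most 10 in all, crops included, and the job is handed in when it is done.

```bash
mkdir -p pics
cat > h.py <<'E'
import numpy as np, cv2
from bench import arm, get_image, camera_info
def world(name,depth,info=None):
    i=info or camera_info(name);K=i["camera_matrix"];K=np.array(K);R=np.array(i["R"]);t=np.array(i["t"])
    v,u=np.mgrid[0:depth.shape[0],0:depth.shape[1]]
    c=np.stack([(u-K[0,2])/K[0,0]*depth,(v-K[1,2])/K[1,1]*depth,depth],-1)
    return (c-t)@R
def plane(name,uv,z):
    i=camera_info(name);K=np.array(i["camera_matrix"]);R=np.array(i["R"]);t=np.array(i["t"])
    uv=np.atleast_2d(uv);d=np.c_[uv,np.ones(len(uv))]@np.linalg.inv(K).T@R;o=-R.T@t
    return o+d*((z-o[2])/d[:,2])[:,None]
E
python3 - <<'E'
from h import *
for n in("scene","top"):
    p,d=get_image(n);cv2.imwrite(f"pics/{n}0.png",p[:,:,::-1]);np.savez(f"{n}0.npz",p=p,d=d)
    i=camera_info(n);print(n,-np.array(i["R"]).T@i["t"],i["camera_matrix"][0][0])
s=arm.observe();print(s)
E
```

```text
scene [-0.20218314 -0.89148124  0.78149392] 506.18494780586997
top [ 0.49536623 -0.1664041   0.95008521] 398.06110048730756
{'time_s': 0.1, 'q': array([ 6.48751402e+01,  1.76999894e+01,  9.36807251e+01, -3.14077073e-03,
        6.87380949e+01, -3.99501095e+00]), 'qd': array([-0.04051679, -0.13592514, -0.17819635,  0.03287984, -0.06321346,
       -0.07432217]), 'effort': array([-7.68249447e-04, -4.16404223e+01, -2.77643287e+01, -6.99105294e-05,
        3.94438612e-03,  1.05360797e-05]), 'tcp_pos': array([0.22518892, 0.5826183 , 0.40356889]), 'ee_rot': array([-1.79881276e+02, -5.35988777e-03,  1.58871288e+02]), 'contact_force': array([-0.13313494, -0.23108514, -0.3537066 ]), 'ft_torque': array([ 0.00231911, -0.0157906 , -0.01377259]), 'gripper_force': 0.0, 'opening': 0.08568951713433447}
```

View pics/top0.png

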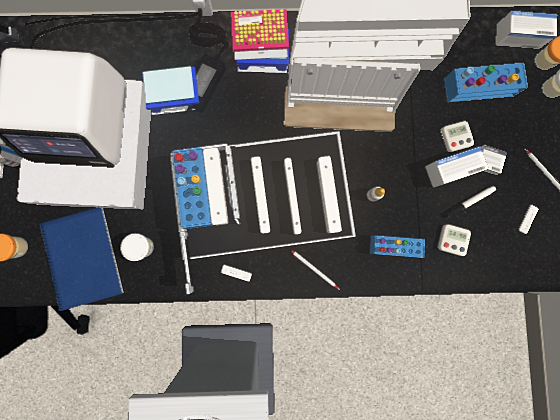

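View pics/scene0.png

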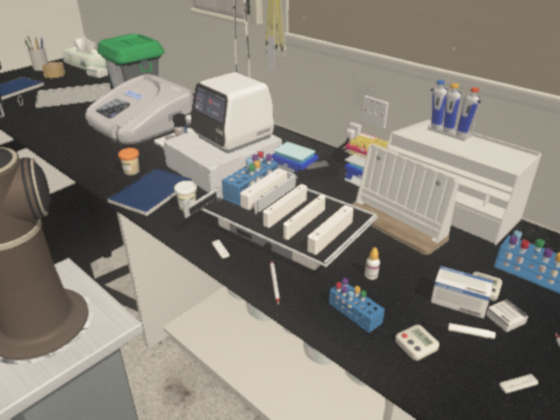

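The top view shows the mixer platform with its corners near (170,158)-(352,235). The larger rack stands in the bay at (197,190), the bay bar at (217,187) and the right rail at (233,185). The spares are at (261,195), (292,197) and (329,194), and the open gate is at (186,262). The small rack at (398,246) and the one at (487,82) are look-alikes outside the mixer; the one in the bay is the larger and is meant. Next I measure the bars.

Run:
```python
from h import *
f=np.load("top0.npz");p,d=f["p"],f["d"]
W=world("top",d)
hsv=cv2.cvtColor(p,cv2.COLOR_RGB2HSV)
m=((hsv[...,1]<60)&(hsv[...,2]>200)&(abs(W[...,2]-0.099)<0.009)).astype(np.uint8)
m[:, :150]=0;m[:,360:]=0;m[:140]=0;m[240:]=0
n,l,s,c=cv2.connectedComponentsWithStats(m)
for k in range(1,n):
    if s[k,4]<60: continue
    z=np.median(W[...,2][l==k])
    v,u=np.where(l==k);q=plane("top",np.c_[u,v],0.099)[:,:2].astype(np.float32)
    r=cv2.minAreaRect(q);print(s[k],"z",z,"c",r[0],"size",r[1],"ang",r[2])
b=((hsv[...,0]>95)&(hsv[...,0]<115)&(hsv[...,1]>120)&(abs(W[...,2]-0.117)<0.012)).astype(np.uint8);b[:,:150]=0;b[:,300:]=0;b[:140]=0
v,u=np.where(b);q=plane("top",np.c_[u,v],0.117)[:,:2].astype(np.float32);print("rack",cv2.minAreaRect(q))
# gate
g=(abs(W[...,2]-0.1)<0.03).astype(np.uint8);g[:232]=0;g[300:]=0;g[:,:170]=0;g[:,200:]=0
v,u=np.where(g);q=W[v,u];print("gate",q.min(0),q.max(0),cv2.minAreaRect(q[:,:2].astype(np.float32)))
# platform/mat outline corners (white border) 
for uv in [(352,235),(338,132)]: print(plane("top",uv,0.059))
# dims of cup, dropper
for (uu,vv) in [(136,247),(376,193)]:
    print(W[vv-3:vv+4,uu-3:uu+4].reshape(-1,3).mean(0))
c=p[140:300,160:360];cv2.imwrite("pics/c0.png",cv2.resize(c[:,:,::-1],None,fx=3.6,fy=3.6,interpolation=cv2.INTER_CUBIC))
```

```text
[ 202  144   32   81 1324] z 0.09903790952968514 c (0.6247708797454834, -0.06970906257629395) size (0.17156292498111725, 0.05905073136091232) ang 6.608613967895508
[252 157  18  76 677] z 0.0992862540129824 c (0.5991608500480652, -0.15479205548763275) size (0.1654476821422577, 0.019566060975193977) ang 6.223551273345947
[319 156  23  77 917] z 0.09908366306380673 c (0.5963315963745117, -0.3041996359825134) size (0.16528953611850739, 0.026364531368017197) ang 6.27735710144043
[285 158  16  76 489] z 0.09927757741437612 c (0.5953003168106079, -0.22388075292110443) size (0.164781853556633, 0.014295190572738647) ang 6.247686862945557
[231 182   8  36 140] z 0.09535728272618765 c (0.588703989982605, -0.09846098721027374) size (0.07616934180259705, 0.008971638977527618) ang 6.2707061767578125
rack ((0.6154442429542542, -0.010752629488706589), (0.1656889021396637, 0.06254242360591888), 6.139261722564697)
gate [ 0.39435342 -0.00597824  0.07009515] [0.52281251 0.01829903 0.121212  ] ((0.4587068557739258, 0.0052613914012908936), (0.12892253696918488, 0.010708057321608067), 7.384105205535889)
[[ 0.50699307 -0.35718061  0.059     ]]
[[ 0.74315958 -0.33576534  0.059     ]]
[0.49302035 0.12127647 0.06744785]
[ 0.59829217 -0.4110309   0.07605587]
```

View pics/c0.png

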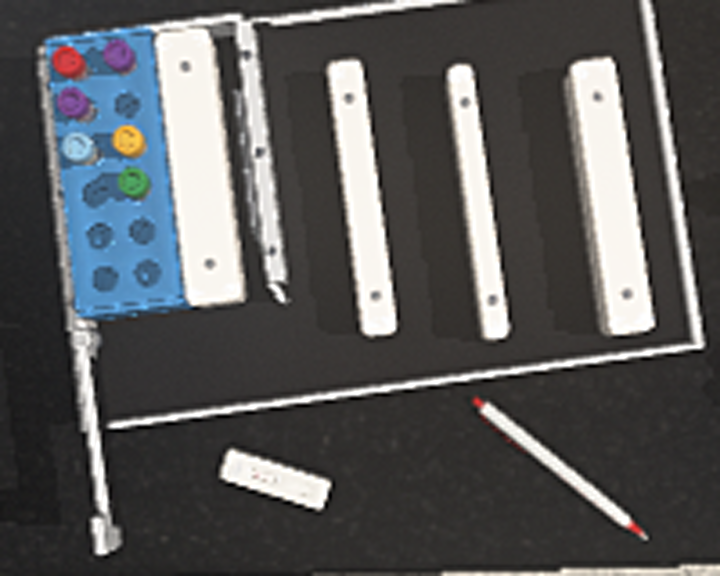

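The crop confirms the layout. The bay bar is about 32 mm thick, and the spares measure 20, 14 and 26 mm from left to right. The gap is about 111−62−32 = 17 mm, so the 14 mm middle spare (crop 480,200) should fill it. I rotate the tool into the mixer axes and go above its front end.

```bash
python3 -m pendant '[{"translation":[0,0,0],"rot":[0,0,-0.98],"grip":1},{"translation":[0,0,0],"rot":[0,0,-0.98],"grip":1},{"translation":[0,0,0],"rot":[0,0,-0.98],"grip":1},{"translation":[0,0,0],"rot":[0,0,-0.98],"grip":1},{"translation":[0,0,0],"rot":[0,0,-0.98],"grip":1},{"translation":[0,0,0],"rot":[0,0,-0.98],"grip":1},{"translation":[0,0,0],"rot":[0,0,-0.98],"grip":1}]'
R='x'
python3 -m pendant '[{"translation":[-0.25,-1,0],"rot":[0,0,0],"grip":1},{"translation":[-0.25,-1,0],"rot":[0,0,0],"grip":1},{"translation":[-0.25,-1,0],"rot":[0,0,0],"grip":1},{"translation":[-0.25,-1,0],"rot":[0,0,0],"grip":1},{"translation":[-0.25,-1,0],"rot":[0,0,0],"grip":1},{"translation":[-0.25,-1,0],"rot":[0,0,0],"grip":1},{"translation":[-0.25,-1,0],"rot":[0,0,0],"grip":1},{"translation":[-0.25,-1,0],"rot":[0,0,0],"grip":1},{"translation":[-0.25,-1,0],"rot":[0,0,0],"grip":1},{"translation":[-0.25,-1,0],"rot":[0,0,0],"grip":1}]'
python3 -m pendant '[{"translation":[-0.25,-1,0],"rot":[0,0,0],"grip":1},{"translation":[-0.25,-1,0],"rot":[0,0,0],"grip":1},{"translation":[-0.25,-1,0],"rot":[0,0,0],"grip":1},{"translation":[-0.25,-1,0],"rot":[0,0,0],"grip":1},{"translation":[-0.25,-1,0],"rot":[0,0,0],"grip":1},{"translation":[-0.25,-1,0],"rot":[0,0,0],"grip":1},{"translation":[-0.25,-1,0],"rot":[0,0,0],"grip":1},{"translation":[-0.25,-1,0],"rot":[0,0,0],"grip":1},{"translation":[-0.25,-1,0],"rot":[0,0,0],"grip":1},{"translation":[-0.25,-1,0],"rot":[0,0,0],"grip":1}]'
```

```text
time_s: 0.98
tcp_pos: [0.2252, 0.5827, 0.4039]
ee_rot: [-179.9, -0.0, -173.6]
contact_force: [-0.8, 0.5, -0.7]
opening: 0.0854
gripper_force: 0.0
time_s: 2.22
tcp_pos: [0.2975, 0.3884, 0.4047]
ee_rot: [180.0, 0.0, -173.7]
contact_force: [0.1, 0.9, -0.7]
opening: 0.0851
gripper_force: 0.0
time_s: 3.48
tcp_pos: [0.3688, 0.1951, 0.4047]
ee_rot: [180.0, 0.0, -173.7]
contact_force: [-0.7, 0.1, -0.6]
opening: 0.0853
gripper_force: 0.0
```

```bash
python3 -m pendant '[{"translation":[-0.25,-1,0],"rot":[0,0,0],"grip":1},{"translation":[-0.25,-1,0],"rot":[0,0,0],"grip":1},{"translation":[-0.25,-1,0],"rot":[0,0,0],"grip":1},{"translation":[-0.25,-1,0],"rot":[0,0,0],"grip":1},{"translation":[-0.25,-1,0],"rot":[0,0,0],"grip":1},{"translation":[-0.25,-1,0],"rot":[0,0,0],"grip":1},{"translation":[-0.25,-1,0],"rot":[0,0,0],"grip":1},{"translation":[-0.25,-1,0],"rot":[0,0,0],"grip":1},{"translation":[-0.25,-1,0],"rot":[0,0,0],"grip":1},{"translation":[-0.25,-1,0],"rot":[0,0,0],"grip":1}]' | head -2
python3 -m pendant '[{"translation":[-0.25,-1,0],"rot":[0,0,0],"grip":0.5},{"translation":[-0.25,-1,0],"rot":[0,0,0],"grip":0.5},{"translation":[-0.25,-1,0],"rot":[0,0,0],"grip":0.5},{"translation":[-0.25,-1,0],"rot":[0,0,0],"grip":0.5},{"translation":[0,0,0],"rot":[0,0,0],"grip":0.5},{"translation":[0,0,0],"rot":[0,0,0],"grip":0.5}]'
python3 - <<'E'
from h import *
i=camera_info("wrist");print(-np.array(i["R"]).T@i["t"],np.array(i["R"])[2])
p,d=get_image("wrist");cv2.imwrite("pics/w1.png",p[:,:,::-1]);np.savez("w1.npz",p=p,d=d,R=i["R"],t=i["t"],K=i["camera_matrix"])
E
```

```text
time_s: 4.72
tcp_pos: [0.4402, 0.0019, 0.4047]
time_s: 5.48
tcp_pos: [0.4688, -0.0741, 0.4045]
ee_rot: [180.0, -0.0, -173.7]
contact_force: [0.0, 0.1, 0.4]
opening: 0.0428
gripper_force: 0.0
[ 0.39628156 -0.08243554  0.37199963] [ 0.2829204  0.0316122 -0.9586223]
```

View pics/w1.png

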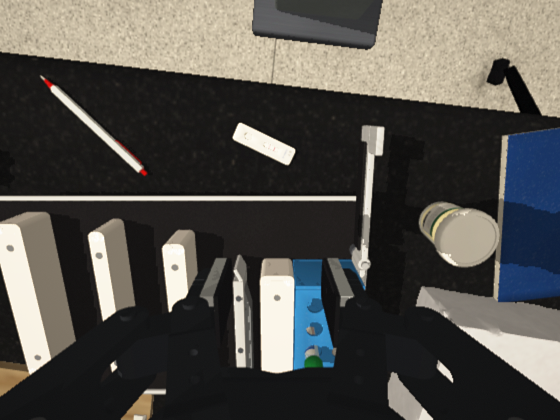

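The wrist view is inverted, with the front at the top. The bay mouth is around (265,262), the rail's flare at (240,262) and the 14 mm spare's front end at (107,228). I compute mixer coordinates from the depth.

Run:
```python
from h import *
f=np.load("w1.npz");p,d=f["p"],f["d"];info=dict(R=f["R"],t=f["t"],camera_matrix=f["K"])
W=world("wrist",d,info)
# mixer axes
def mk(o,th): 
    c,s=np.cos(th),np.sin(th);return lambda q:np.stack([(q[...,0]-o[0])*c+(q[...,1]-o[1])*s,-(q[...,0]-o[0])*s+(q[...,1]-o[1])*c,q[...,2]],-1)
M=mk((.6076,-.1501),np.radians(6.25))(W)
def st(n,m):
    q=M[m];print(n,m.sum(),"x",np.percentile(q[:,0],[1,50]).round(4),"y",np.percentile(q[:,1],[1,50,99]).round(4),"z",np.median(q[:,2]).round(4))
hsv=cv2.cvtColor(p,cv2.COLOR_RGB2HSV);u=np.arange(560)[None]+0*d;v=np.arange(420)[:,None]+0*d
wh=(hsv[...,1]<70)&(hsv[...,2]>150)
top=wh&(abs(M[...,2]-.099)<.004)
for n,a,b in(("14",80,140),("20",160,200),("bay",255,297),("26",0,70)): st(n,top&(u>a)&(u<b)&(v>200)&(v<300 if n!="26" else v<420))
st("rack",(abs(M[...,2]-.117)<.005)&(hsv[...,0]>90)&(hsv[...,0]<120)&(hsv[...,1]>100)&(u>285)&(u<340)&(v>240))
r=(abs(M[...,2]-.095)<.004)&(u>225)&(u<256)&(v>250)&(v<365);st("rail",r)
for lo in np.arange(-.066,-.02,.006): 
    k=r&(M[...,0]>lo)&(M[...,0]<lo+.006)
    if k.sum()>3: print(lo.round(3),M[k][:,1].min().round(4),M[k][:,1].max().round(4))
e=wh&(abs(M[...,2]-.059)<.006)&(v>185)&(v<210)&(u<350);st("edge",e)
g=(abs(M[...,2]-.1)<.03)&(u>350)&(u<390)&(v>120)&(v<275)
st("gate",g)
```

```text
14 1031 x [-0.1041 -0.0707] y [-0.0799 -0.0727 -0.0657] z 0.0972
20 1175 x [-0.0926 -0.0653] y [-0.014  -0.0043  0.0058] z 0.0971
bay 814 x [-0.061  -0.0488] y [0.0749 0.091  0.1063] z 0.097
26 3654 x [-0.1107 -0.0385] y [-0.1656 -0.1522 -0.1397] z 0.0971
rack 2062 x [-0.0603 -0.0135] y [0.1073 0.1188 0.144 ] z 0.1141
rail 911 x [-0.0638 -0.0116] y [0.0486 0.0536 0.0584] z 0.0931
-0.066 0.0502 0.0548
-0.06 0.052 0.0576
-0.054 0.0488 0.0585
-0.048 0.0485 0.0583
-0.042 0.0492 0.0582
-0.036 0.049 0.058
-0.03 0.0488 0.0586
-0.024 0.0485 0.0586
edge 1639 x [-0.1272 -0.1249] y [-0.1843 -0.0129  0.1607] z 0.0543
gate 2528 x [-0.196  -0.1406] y [0.1644 0.1679 0.1748] z 0.0936
```

```bash
python3 -m pendant '[{"translation":[-0.22,-0.91,0],"rot":[0,0,0],"grip":0.5},{"translation":[-0.22,-0.91,0],"rot":[0,0,0],"grip":0.5},{"translation":[-0.22,-0.91,0],"rot":[0,0,0],"grip":0.5},{"translation":[-0.22,-0.91,0],"rot":[0,0,0],"grip":0.5},{"translation":[-0.22,-0.91,0],"rot":[0,0,0],"grip":0.5},{"translation":[-0.22,-0.91,0],"rot":[0,0,0],"grip":0.5},{"translation":[-0.22,-0.91,0],"rot":[0,0,0],"grip":0.5},{"translation":[-0.22,-0.91,0],"rot":[0,0,0],"grip":0.5},{"translation":[-0.22,-0.91,0],"rot":[0,0,0],"grip":0.5},{"translation":[0,0,0],"rot":[0,0,0],"grip":0.5}]'
python3 -m pendant '[{"translation":[0,0,1],"rot":[0,0,0],"grip":0.5},{"translation":[0,0,1],"rot":[0,0,0],"grip":0.5},{"translation":[0,0,1],"rot":[0,0,0],"grip":0.5},{"translation":[0,0,1],"rot":[0,0,0],"grip":0.5},{"translation":[0,0,1],"rot":[0,0,0],"grip":0.5},{"translation":[0,0,1],"rot":[0,0,0],"grip":0.5},{"translation":[0,0,1],"rot":[0,0,0],"grip":0.5},{"translation":[0,0,0.5],"rot":[0,0,0],"grip":0.5},{"translation":[0,0,0.5],"rot":[0,0,0],"grip":0.5},{"translation":[0,0,0],"rot":[0,0,0],"grip":0.5}]'
```

```text
time_s: 6.78
tcp_pos: [0.5268, -0.234, 0.4047]
ee_rot: [-180.0, 0.0, -173.8]
contact_force: [0.2, -0.1, 0.3]
opening: 0.0427
gripper_force: 0.0
time_s: 8.02
tcp_pos: [0.5262, -0.2325, 0.244]
ee_rot: [180.0, -0.1, -173.7]
contact_force: [-0.4, -0.1, 0.8]
opening: 0.0426
gripper_force: 0.0
```

```bash
python3 -m pendant '[{"translation":[0,0,0],"rot":[0,0,0],"grip":0},{"translation":[0,0,0],"rot":[0,0,0],"grip":0},{"translation":[0,0,0],"rot":[0,0,0],"grip":0},{"translation":[0,0,0],"rot":[0,0,0],"grip":0},{"translation":[0,0,0],"rot":[0,0,0],"grip":0},{"translation":[0,0,0],"rot":[0,0,0],"grip":0}]' 60
python3 -m pendant '[{"translation":[0,0,-0.7],"rot":[0,0,0],"grip":0},{"translation":[0,0,-0.7],"rot":[0,0,0],"grip":0},{"translation":[0,0,-0.7],"rot":[0,0,0],"grip":0},{"translation":[0,0,-0.7],"rot":[0,0,0],"grip":0},{"translation":[0,0,0],"rot":[0,0,0],"grip":0}]'
```

```text
time_s: 8.78
tcp_pos: [0.5269, -0.233, 0.2456]
ee_rot: [-179.9, 0.1, -173.7]
contact_force: [-1.4, -0.2, 6.4]
opening: 0.0132
gripper_force: 59.5
time_s: 9.4
tcp_pos: [0.5271, -0.233, 0.3027]
ee_rot: [-179.9, 0.2, -173.7]
contact_force: [-0.1, 0.2, -0.9]
opening: 0.0128
gripper_force: 58.9
```

```bash
python3 -m pendant '[{"translation":[0.97,0,0],"rot":[0,0,0],"grip":0},{"translation":[0.97,0,0],"rot":[0,0,0],"grip":0},{"translation":[0.97,0,0],"rot":[0,0,0],"grip":0},{"translation":[0.97,0,0],"rot":[0,0,0],"grip":0},{"translation":[0.97,0,0],"rot":[0,0,0],"grip":0},{"translation":[0.97,0,0],"rot":[0,0,0],"grip":0},{"translation":[0.98,0,0],"rot":[0,0,0],"grip":0}]'
python3 -m pendant '[{"translation":[0,1,0],"rot":[0,0,0],"grip":0},{"translation":[0,1,0],"rot":[0,0,0],"grip":0},{"translation":[0,1,0],"rot":[0,0,0],"grip":0},{"translation":[0,1,0],"rot":[0,0,0],"grip":0},{"translation":[0,1,0],"rot":[0,0,0],"grip":0},{"translation":[0,1,0],"rot":[0,0,0],"grip":0},{"translation":[0,1,0],"rot":[0,0,0],"grip":0},{"translation":[0,0.05,0],"rot":[0,0,0],"grip":0},{"translation":[0,0,0],"rot":[0,0,0],"grip":0}]'
python3 -m pendant '[{"translation":[0,0,0.6],"rot":[0,0,0],"grip":0},{"translation":[0,0,0.6],"rot":[0,0,0],"grip":0},{"translation":[0,0,0.6],"rot":[0,0,0],"grip":0},{"translation":[0,0,0.6],"rot":[0,0,0],"grip":0},{"translation":[0,0,0],"rot":[0,0,0],"grip":0},{"translation":[0,0,0],"rot":[0,0,0],"grip":0}]'
python3 - <<'E'
from h import *
for n in("wrist","top"):
    i=camera_info(n);p,d=get_image(n);cv2.imwrite(f"pics/{n}2.png",p[:,:,::-1]);np.savez(f"{n}2.npz",p=p,d=d,R=i["R"],t=i["t"],K=i["camera_matrix"])
E
```

```text
time_s: 10.28
tcp_pos: [0.39, -0.2477, 0.3007]
ee_rot: [-180.0, 0.0, -173.7]
contact_force: [0.4, -0.2, -1.2]
opening: 0.0129
gripper_force: 58.9
time_s: 11.4
tcp_pos: [0.376, -0.1071, 0.3009]
ee_rot: [-180.0, 0.0, -173.6]
contact_force: [-0.1, 0.4, -0.6]
opening: 0.0132
gripper_force: 58.9
time_s: 12.15
tcp_pos: [0.3758, -0.1076, 0.2526]
ee_rot: [180.0, -0.0, -173.7]
contact_force: [-0.0, 0.5, -0.5]
opening: 0.0133
gripper_force: 58.9
```

View pics/wrist2.png

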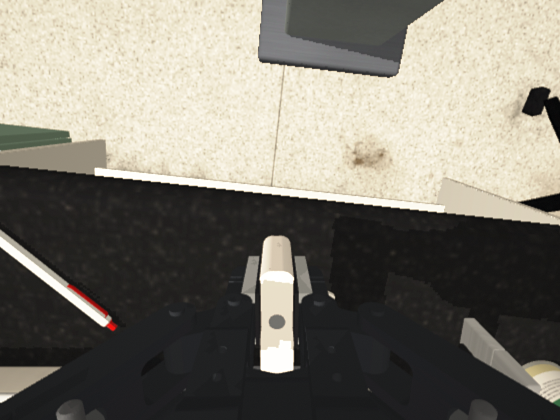

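The wrist view shows the bar held squarely between the pads at (278,300), but the mouth is out of view. I check the alignment in the top view.

Run:
```python
from h import *
f=np.load("top2.npz");p,d=f["p"],f["d"];cr=p[130:300,150:320];cv2.imwrite("pics/c2.png",cv2.resize(cr[:,:,::-1],None,fx=3.5,fy=3.5,interpolation=cv2.INTER_CUBIC))
W=world("top",d);hsv=cv2.cvtColor(p,cv2.COLOR_RGB2HSV)
c,s=np.cos(np.radians(6.25)),np.sin(np.radians(6.25))
M=np.stack([(W[...,0]-.6076)*c+(W[...,1]+.1501)*s,-(W[...,0]-.6076)*s+(W[...,1]+.1501)*c,W[...,2]],-1)
wh=(hsv[...,1]<70)&(hsv[...,2]>150)
def prof(n,m,xs,st=.015):
    for a in xs:
        k=m&(M[...,0]>a)&(M[...,0]<a+st)
        if k.sum()>5:
            q=M[k];print(n,a.round(3),k.sum(),"y",np.percentile(q[:,1],[2,50,98]).round(4),"z",np.median(q[:,2]).round(4))
prof("held",wh&(M[...,1]>.045)&(M[...,1]<.09)&(M[...,0]<-.066)&(M[...,2]>.09)&(M[...,2]<.13),np.arange(-.25,-.06,.02))
prof("bay",wh&(M[...,1]>.066)&(M[...,1]<.12)&(abs(M[...,2]-.099)<.008),np.arange(-.07,.1,.03))
prof("rail",(M[...,1]>.04)&(M[...,1]<.066)&(abs(M[...,2]-.096)<.006),np.arange(-.07,.1,.02))
```

```text
held -0.21 20 y [0.0604 0.0659 0.0744] z 0.1063
held -0.19 54 y [0.0606 0.0673 0.0742] z 0.1073
held -0.17 53 y [0.0606 0.0668 0.0743] z 0.1062
held -0.15 51 y [0.0607 0.0673 0.0743] z 0.1062
held -0.13 50 y [0.061  0.0671 0.0743] z 0.1064
held -0.11 47 y [0.0609 0.0669 0.0745] z 0.1057
held -0.09 50 y [0.0609 0.0674 0.0743] z 0.1071
bay -0.07 34 y [0.0767 0.0916 0.1051] z 0.0985
bay -0.04 106 y [0.0755 0.0903 0.1063] z 0.0996
bay -0.01 106 y [0.0754 0.091  0.1061] z 0.0993
bay 0.02 104 y [0.0752 0.0911 0.1064] z 0.0992
bay 0.05 101 y [0.0755 0.0904 0.1059] z 0.0999
bay 0.08 97 y [0.0751 0.0902 0.1064] z 0.0995
rail -0.07 8 y [0.0513 0.0532 0.0557] z 0.0956
rail -0.05 35 y [0.0488 0.0534 0.0585] z 0.095
rail -0.03 38 y [0.0489 0.054  0.0636] z 0.0948
rail -0.01 41 y [0.0488 0.0546 0.063 ] z 0.0947
rail 0.01 40 y [0.0487 0.0544 0.063 ] z 0.095
rail 0.03 38 y [0.0489 0.0547 0.0631] z 0.0947
rail 0.05 39 y [0.049  0.0545 0.0629] z 0.0944
rail 0.07 33 y [0.0487 0.0536 0.0582] z 0.0956
rail 0.09 32 y [0.0488 0.0532 0.0581] z 0.0953
```

View pics/c2.png

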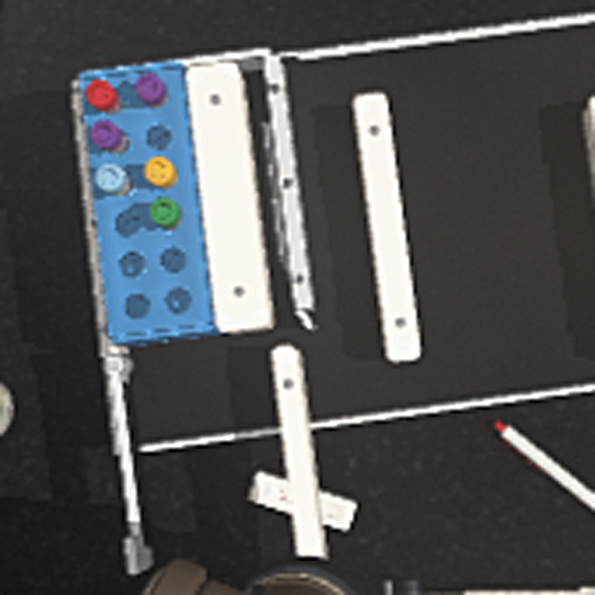

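The held bar (y 60.8–74.3) lies within the gap (58.5–75.2), parallel and 7 mm up. I lower it and slide it in.

```bash
python3 -m pendant '[{"translation":[0,0,0.3],"rot":[0,0,0],"grip":0},{"translation":[-0.5,0,0],"rot":[0,0,0],"grip":0},{"translation":[-0.5,0,0],"rot":[0,0,0],"grip":0},{"translation":[-0.5,0,0],"rot":[0,0,0],"grip":0},{"translation":[-0.5,0,0],"rot":[0,0,0],"grip":0},{"translation":[-0.5,0,0],"rot":[0,0,0],"grip":0}]'
python3 -m pendant '[{"translation":[-0.4,0,0],"rot":[0,0,0],"grip":0},{"translation":[-0.4,0,0],"rot":[0,0,0],"grip":0}]'
python3 -m pendant '[{"translation":[-0.4,0,0],"rot":[0,0,0],"grip":0},{"translation":[-0.4,0,0],"rot":[0,0,0],"grip":0}]'
```

```text
time_s: 13.0
tcp_pos: [0.4262, -0.1019, 0.2466]
ee_rot: [180.0, -0.0, -173.7]
contact_force: [-1.9, -0.9, -1.5]
opening: 0.0133
gripper_force: 58.9
time_s: 13.25
tcp_pos: [0.4409, -0.1, 0.2461]
ee_rot: [179.9, -0.2, -173.7]
contact_force: [-3.7, -0.7, 0.8]
opening: 0.0129
gripper_force: 59.0
time_s: 13.5
tcp_pos: [0.4576, -0.0983, 0.2465]
ee_rot: [180.0, -0.0, -173.7]
contact_force: [-2.1, -0.2, -0.7]
opening: 0.013
gripper_force: 58.9
```

```bash
python3 -m pendant '[{"translation":[-0.4,0,0],"rot":[0,0,0],"grip":0},{"translation":[-0.4,0,0],"rot":[0,0,0],"grip":0},{"translation":[-0.4,0,0],"rot":[0,0,0],"grip":0},{"translation":[-0.4,0,0],"rot":[0,0,0],"grip":0}]'
python3 -m pendant '[{"translation":[-0.4,0,0],"rot":[0,0,0],"grip":0},{"translation":[-0.4,0,0],"rot":[0,0,0],"grip":0},{"translation":[-0.4,0,0],"rot":[0,0,0],"grip":0},{"translation":[-0.4,0,0],"rot":[0,0,0],"grip":0},{"translation":[0,0,0],"rot":[0,0,0],"grip":0},{"translation":[0,0,0],"rot":[0,0,0],"grip":0}]'
python3 - <<'E'
from h import *
i=camera_info("wrist");p,d=get_image("wrist");cv2.imwrite(f"pics/w3.png",p[:,:,::-1])
E
```

```text
time_s: 14.0
tcp_pos: [0.4896, -0.0949, 0.2467]
ee_rot: [180.0, -0.0, -173.7]
contact_force: [-2.6, 0.8, -0.5]
opening: 0.013
gripper_force: 58.9
time_s: 14.75
tcp_pos: [0.5217, -0.0914, 0.2471]
ee_rot: [-180.0, 0.2, -173.7]
contact_force: [1.4, 2.2, -1.3]
opening: 0.0128
gripper_force: 58.7
```

View pics/w3.png

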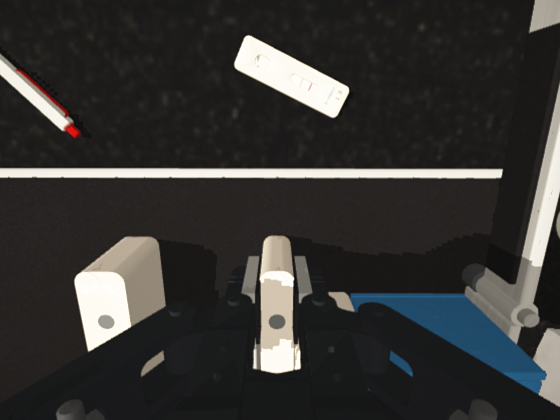

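The wrist view shows the bar in the gap, with its end at (277,240) sticking out about 31 mm and the fingers just in front of the mouth. I release, back off, close the fingers and push the end flush.

```bash
python3 -m pendant '[{"translation":[0,0,0],"rot":[0,0,0],"grip":0.35},{"translation":[0,0,0],"rot":[0,0,0],"grip":0.35},{"translation":[0,0,0],"rot":[0,0,0],"grip":0.35},{"translation":[0,0,-1],"rot":[0,0,0],"grip":0.35},{"translation":[0,0,-1],"rot":[0,0,0],"grip":0.35},{"translation":[0,0,-0.5],"rot":[0,0,0],"grip":0.35},{"translation":[1,0,0],"rot":[0,0,0],"grip":0},{"translation":[1,0.05,0],"rot":[0,0,0],"grip":0},{"translation":[0,0,0],"rot":[0,0,0],"grip":0},{"translation":[0,0,0],"rot":[0,0,0],"grip":0}]'
python3 -m pendant '[{"translation":[0,0,0.9],"rot":[0,0,0],"grip":0},{"translation":[0,0,0.8],"rot":[0,0,0],"grip":0},{"translation":[0,0,0.8],"rot":[0,0,0],"grip":0},{"translation":[0,0,0],"rot":[0,0,0],"grip":0},{"translation":[0,0,0],"rot":[0,0,0],"grip":0}]'
python3 - <<'E'
from h import *
c,s=np.cos(np.radians(6.25)),np.sin(np.radians(6.25));t=arm.observe()["tcp_pos"]
print((t[0]-.6076)*c+(t[1]+.1501)*s,-(t[0]-.6076)*s+(t[1]+.1501)*c)
p,d=get_image("top");i=camera_info("wrist");p,d=get_image("wrist");cv2.imwrite("pics/w4.png",p[:,:,::-1])
W=world("wrist",d,i);M=np.stack([(W[...,0]-.6076)*c+(W[...,1]+.1501)*s,-(W[...,0]-.6076)*s+(W[...,1]+.1501)*c,W[...,2]],-1)
hsv=cv2.cvtColor(p,cv2.COLOR_RGB2HSV);k=(hsv[...,1]<70)&(hsv[...,2]>150)&(M[...,2]>.085)&(M[...,2]<.105)&(M[...,1]>.05)&(M[...,1]<.085)&(M[...,0]>-.12)&(M[...,0]<-.06)
print(k.sum(),np.percentile(M[k],[2,50,98],axis=0).round(4) if k.sum() else 0)
E
```

```text
time_s: 16.05
tcp_pos: [0.4816, -0.095, 0.2969]
ee_rot: [-180.0, 0.1, -173.7]
contact_force: [0.6, 0.3, -0.3]
opening: -0.0003
gripper_force: 0.0
time_s: 16.68
tcp_pos: [0.4812, -0.0949, 0.2466]
ee_rot: [180.0, 0.0, -173.7]
contact_force: [-0.3, 0.2, -0.3]
opening: -0.0002
gripper_force: 0.0
-0.11962655994604164 0.0686329933639485
292 [[-0.0945  0.0658  0.0916]
 [-0.0919  0.068   0.098 ]
 [-0.0858  0.0706  0.0993]]
```

```bash
python3 -m pendant '[{"translation":[-0.4,0,0],"rot":[0,0,0],"grip":0},{"translation":[-0.3,0,0],"rot":[0,0,0],"grip":0},{"translation":[-0.3,0,0],"rot":[0,0,0],"grip":0},{"translation":[-0.3,0,0],"rot":[0,0,0],"grip":0},{"translation":[-0.3,0,0],"rot":[0,0,0],"grip":0}]'
python3 -m pendant '[{"translation":[-0.3,0,0],"rot":[0,0,0],"grip":0},{"translation":[-0.3,0,0],"rot":[0,0,0],"grip":0},{"translation":[0,0,0],"rot":[0,0,0],"grip":0}]'
cat > look.py <<'E'
from h import *
c,s=np.cos(np.radians(6.25)),np.sin(np.radians(6.25));t=arm.observe()["tcp_pos"]
print("tcp",(t[0]-.6076)*c+(t[1]+.1501)*s,-(t[0]-.6076)*s+(t[1]+.1501)*c)
for n in("wrist","top"):
    i=camera_info(n);p,d=get_image(n);cv2.imwrite(f"pics/{n}5.png",p[:,:,::-1])
    W=world(n,d,i);M=np.stack([(W[...,0]-.6076)*c+(W[...,1]+.1501)*s,-(W[...,0]-.6076)*s+(W[...,1]+.1501)*c,W[...,2]],-1)
    hsv=cv2.cvtColor(p,cv2.COLOR_RGB2HSV);w=(hsv[...,1]<70)&(hsv[...,2]>150)&(M[...,2]>.088)&(M[...,2]<.105)&(M[...,0]>-.12)
    for nm,a,b in(("fill",.062,.073),("bay",.078,.104),("rail",.049,.0575)):
        k=w&(M[...,1]>a)&(M[...,1]<b)&(M[...,0]<.115)
        if k.sum()>5:print(n,nm,k.sum(),np.percentile(M[k][:,0],[1,5,99]).round(4))
E
python3 look.py
```

```text
time_s: 17.4
tcp_pos: [0.5108, -0.0916, 0.2463]
ee_rot: [180.0, -0.5, -173.6]
contact_force: [-8.1, -3.4, 7.3]
opening: 0.0
gripper_force: 4.7
time_s: 17.77
tcp_pos: [0.5243, -0.0901, 0.2462]
ee_rot: [180.0, -0.1, -173.7]
contact_force: [-2.9, -3.3, 0.1]
opening: 0.0001
gripper_force: 1.8
tcp -0.07628008243939895 0.06869030196196992
wrist fill 282 [-0.0569 -0.0561 -0.0431]
top fill 259 [-0.0075 -0.0027  0.111 ]
top bay 607 [-0.0008  0.0055  0.1122]
top rail 210 [-0.0133 -0.0081  0.1086]
```

```bash
python3 -m pendant '[{"translation":[0.5,0,0],"rot":[0,0,0],"grip":0},{"translation":[1,0,0],"rot":[0,0,0],"grip":0},{"translation":[0.5,0,-0.7],"rot":[0,0,0],"grip":0},{"translation":[0.5,0,-1],"rot":[0,0,0],"grip":0},{"translation":[0.5,0,-1],"rot":[0,0,0],"grip":0},{"translation":[0.5,0,-1],"rot":[0,0,0],"grip":0},{"translation":[0,0,-1],"rot":[0,0,0],"grip":0},{"translation":[0,0,0],"rot":[0,0,0],"grip":0},{"translation":[0,0,0],"rot":[0,0,0],"grip":0}]'
python3 look.py
python3 - <<'E'
import cv2
a=cv2.imread("pics/wrist5.png");b=cv2.imread("pics/top5.png")[135:300,150:320]
cv2.imwrite("pics/both.png",cv2.hconcat([cv2.resize(a[150:,130:],(440,280)),cv2.resize(b,(288,280),interpolation=cv2.INTER_CUBIC)]))
E
```

```text
time_s: 19.0
tcp_pos: [0.455, -0.0975, 0.3403]
ee_rot: [180.0, 0.0, -173.7]
contact_force: [0.3, 0.3, -0.9]
opening: -0.0002
gripper_force: 0.0
tcp -0.14601762542821228 0.06887936660625979
wrist fill 287 [-0.0515 -0.0503 -0.0254]
top fill 397 [-0.0641 -0.0579  0.1106]
top bay 949 [-0.0584 -0.0519  0.1111]
top rail 287 [-0.0598 -0.0498  0.1072]
```

View pics/both.png

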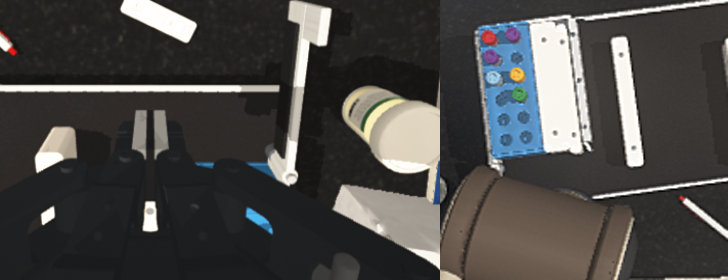

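In the top view (right) the 14 mm bar fills the gap, with its end about 5 mm in front of the bay bar's. The wrist view is largely hidden by the gripper. I give it 3 mm more push to be flush, then move back and up.

```bash
python3 -m pendant '[{"translation":[0,0,1],"rot":[0,0,0],"grip":0},{"translation":[0,0,1],"rot":[0,0,0],"grip":0},{"translation":[0,0,1],"rot":[0,0,0],"grip":0},{"translation":[0,0,1],"rot":[0,0,0],"grip":0},{"translation":[0,0,0.7],"rot":[0,0,0],"grip":0},{"translation":[-1,0,0],"rot":[0,0,0],"grip":0},{"translation":[-1,0,0],"rot":[0,0,0],"grip":0},{"translation":[-1,0,0],"rot":[0,0,0],"grip":0},{"translation":[0,0,0],"rot":[0,0,0],"grip":0}]' | head -4
python3 -m pendant '[{"translation":[-0.35,0,0],"rot":[0,0,0],"grip":0},{"translation":[-0.15,0,0],"rot":[0,0,0],"grip":0},{"translation":[-0.1,0,0],"rot":[0,0,0],"grip":0},{"translation":[0,0,0],"rot":[0,0,0],"grip":0},{"translation":[0,0,0],"rot":[0,0,0],"grip":0}]'
python3 look.py |head -1
```

```text
time_s: 20.23
tcp_pos: [0.5159, -0.0911, 0.2465]
ee_rot: [-180.0, 0.1, -173.6]
contact_force: [0.8, 0.6, -0.4]
time_s: 20.85
tcp_pos: [0.525, -0.09, 0.2464]
ee_rot: [180.0, -0.3, -173.7]
contact_force: [-5.3, -1.4, 3.3]
opening: 0.0001
gripper_force: 2.7
tcp -0.07554302047403677 0.06875727427565716
```

```bash
python3 -m pendant '[{"translation":[-0.1,0,0],"rot":[0,0,0],"grip":0},{"translation":[-0.05,0,0],"rot":[0,0,0],"grip":0},{"translation":[0,0,0],"rot":[0,0,0],"grip":0}]'
python3 look.py |head -1
```

```text
time_s: 21.32
tcp_pos: [0.5274, -0.0897, 0.2464]
ee_rot: [180.0, -0.4, -173.7]
contact_force: [-7.3, -1.9, 5.4]
opening: 0.0002
gripper_force: 3.8
tcp -0.07313666909759454 0.06873691576181112
```

```bash
python3 -m pendant '[{"translation":[0.5,0,0],"rot":[0,0,0],"grip":0},{"translation":[0.8,0,-0.1],"rot":[0,0,0],"grip":0},{"translation":[0.7,0,-1],"rot":[0,0,0],"grip":0},{"translation":[0,0,-1],"rot":[0,0,0],"grip":0},{"translation":[0,0,-1],"rot":[0,0,0],"grip":0},{"translation":[0,0,-0.9],"rot":[0,0,0],"grip":0},{"translation":[0.5,0,0],"rot":[0,0,0],"grip":0}]' | head -2
python3 -m pendant '[{"translation":[0.35,1,0],"rot":[0,0,0],"grip":0},{"translation":[0.35,1,0],"rot":[0,0,0],"grip":0},{"translation":[0.35,1,0],"rot":[0,0,0],"grip":0},{"translation":[0.35,1,0],"rot":[0,0,0],"grip":0},{"translation":[0.35,1,0],"rot":[0,0,0],"grip":0},{"translation":[0.35,1,0],"rot":[0,0,0],"grip":0},{"translation":[0.4,0.8,0],"rot":[0,0,0],"grip":0},{"translation":[0,0,0],"rot":[0,0,0],"grip":0},{"translation":[0,0,0],"rot":[0,0,0],"grip":0}]'
python3 look.py
python3 - <<'E'
import cv2
cv2.imwrite("pics/b6.png",cv2.resize(cv2.imread("pics/top5.png")[135:300,150:320],None,fx=3.5,fy=3.5,interpolation=cv2.INTER_CUBIC))
E
```

```text
time_s: 22.3
tcp_pos: [0.4802, -0.0952, 0.3283]
time_s: 23.42
tcp_pos: [0.4155, 0.0348, 0.3268]
ee_rot: [-180.0, 0.0, -173.7]
contact_force: [-0.6, -0.2, 0.0]
opening: -0.0004
gripper_force: 0.0
tcp -0.17084118522207498 0.20472165999671804
wrist rail 8 [-0.0666 -0.0662 -0.0644]
top fill 395 [-0.0611 -0.055   0.1108]
top bay 946 [-0.0584 -0.0519  0.1112]
top rail 282 [-0.0597 -0.0501  0.1076]
```

View pics/b6.png

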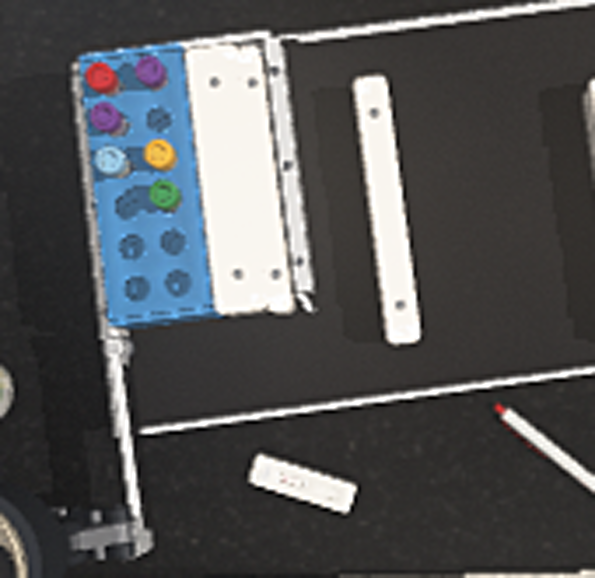

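The top view shows the 14 mm bar flush with the rack and bay bar at (275,305). The fingertips, at about (105,540), are close to the gate's tab at (142,540). I check that clearance with the depth before lowering.

Run:
```python
from h import *
c,s=np.cos(np.radians(6.25)),np.sin(np.radians(6.25))
p,d=get_image("top");W=world("top",d);M=np.stack([(W[...,0]-.6076)*c+(W[...,1]+.1501)*s,-(W[...,0]-.6076)*s+(W[...,1]+.1501)*c,W[...,2]],-1)
b=np.zeros(d.shape,bool);b[225:298,170:196]=1
for n,a,e in(("gate",.065,.125),("finger",.135,.2)):
    k=b&(M[...,2]>a)&(M[...,2]<e)&(M[...,0]<-.08);q=M[k];print(n,k.sum(),np.percentile(q,[2,50,98],axis=0).round(4).tolist())
k=b&(M[...,2]>.065)&(M[...,2]<.125)
for a in np.arange(-.2,-.07,.02):
    q=M[k&(M[...,0]>a)&(M[...,0]<a+.02)]
    if len(q)>3:print(a.round(3),np.percentile(q[:,1],[2,50,98]).round(4))
```

```text
gate 319 [[-0.1932, 0.1649, 0.0762], [-0.137, 0.1682, 0.0953], [-0.0828, 0.1745, 0.1144]]Traceback (most recent call last):
  File "<stdin>", line 6, in <module>
    return _quantile_unchecked(
        a, q, axis, out, overwrite_input, method, keepdims, weights)
    return _ureduce(a,
                    func=_quantile_ureduce_func,
    ...<5 lines>...
                    overwrite_input=overwrite_input,
                    method=method)
    r = func(a, **kwargs)
    result = _quantile(arr,
                       quantiles=q,
    ...<2 lines>...
                       out=out,
                       weights=wgt)
    slices_having_nans = np.isnan(arr[-1, ...])
                                  ~~~^^^^^^^^^
IndexError: index -1 is out of bounds for axis 0 with size 0
```

```bash
python3 -m pendant '[{"translation":[0,0.5,0],"rot":[0,0,0],"grip":0},{"translation":[0,0,0.75],"rot":[0,0,0],"grip":0},{"translation":[0,0,0.75],"rot":[0,0,0],"grip":0},{"translation":[0,0,0.75],"rot":[0,0,0],"grip":0},{"translation":[0,0,0.75],"rot":[0,0,0],"grip":0},{"translation":[0,0,0.75],"rot":[0,0,0],"grip":0},{"translation":[0,0,0],"rot":[0,0,0],"grip":0}]'
python3 -m pendant '[{"translation":[-0.03,-0.62,0],"rot":[0,0,0],"grip":0},{"translation":[-0.03,-0.62,0],"rot":[0,0,0],"grip":0},{"translation":[0.04,-0.6,0],"rot":[0,0,0],"grip":0},{"translation":[0.04,-0.6,0],"rot":[0,0,0],"grip":0},{"translation":[-0.12,-0.62,0],"rot":[0,0,0],"grip":0},{"translation":[-0.12,-0.62,0],"rot":[0,0,0],"grip":0}]'
python3 -m pendant '[{"translation":[-0.29,-0.6,0],"rot":[0,0,0],"grip":0},{"translation":[-0.29,-0.6,0],"rot":[0,0,0],"grip":0},{"translation":[-0.46,-0.52,0],"rot":[0,0,0],"grip":0},{"translation":[-0.46,-0.52,0],"rot":[0,0,0],"grip":0},{"translation":[-0.61,-0.39,0],"rot":[0,0,0],"grip":0},{"translation":[-0.61,-0.39,0],"rot":[0,0,0],"grip":0}]'
python3 -m pendant '[{"translation":[-0.48,-0.13,0],"rot":[0,0,0],"grip":0},{"translation":[-0.48,-0.13,0],"rot":[0,0,0],"grip":0},{"translation":[-0.4,-0.1,0],"rot":[0,0,0],"grip":0},{"translation":[0,0,0],"rot":[0,0,0],"grip":0}]'
python3 look.py|head -1
```

```text
time_s: 24.45
tcp_pos: [0.4134, 0.0446, 0.2501]
ee_rot: [180.0, -0.2, -173.7]
contact_force: [-0.6, -0.1, 0.3]
opening: -0.0001
gripper_force: 0.0
time_s: 25.2
tcp_pos: [0.4273, -0.0289, 0.252]
ee_rot: [-180.0, 0.1, -173.7]
contact_force: [1.4, 2.5, 2.3]
opening: -0.0
gripper_force: 1.4
time_s: 25.95
tcp_pos: [0.4878, -0.0825, 0.2511]
ee_rot: [180.0, -0.1, -173.7]
contact_force: [-1.3, 0.0, 0.5]
opening: 0.0001
gripper_force: 0.0
time_s: 26.45
tcp_pos: [0.5145, -0.086, 0.251]
ee_rot: [179.9, -0.2, -173.7]
contact_force: [-2.7, 0.2, 0.5]
opening: -0.0003
gripper_force: 0.0
tcp -0.08554309104288879 0.07385670322313062
```

Swinging freely at 2–3 N. I press until the force rises.

```bash
python3 -m pendant '[{"translation":[-0.1,0,0],"rot":[0,0,0],"grip":0},{"translation":[-0.1,0,0],"rot":[0,0,0],"grip":0},{"translation":[0,0,0],"rot":[0,0,0],"grip":0}]'
python3 -m pendant '[{"translation":[-0.1,0,0],"rot":[0,0,0],"grip":0},{"translation":[-0.05,0,0],"rot":[0,0,0],"grip":0},{"translation":[0,0,0],"rot":[0,0,0],"grip":0}]'
python3 look.py|head -1
```

```text
time_s: 26.92
tcp_pos: [0.5158, -0.0857, 0.2504]
ee_rot: [179.9, -0.7, -173.6]
contact_force: [-11.4, -3.3, 4.3]
opening: 0.0001
gripper_force: 0.0
time_s: 27.3
tcp_pos: [0.5169, -0.0856, 0.2502]
ee_rot: [179.8, -1.1, -173.6]
contact_force: [-19.4, -3.9, 11.1]
opening: 0.0
gripper_force: 0.0
tcp -0.08315404950840566 0.07396090107896479
```

Firm stop. I back off and verify.

```bash
python3 -m pendant '[{"translation":[1,0,0],"rot":[0,0,0],"grip":0},{"translation":[1,0,0],"rot":[0,0,0],"grip":0},{"translation":[1,0,-1],"rot":[0,0,0],"grip":0},{"translation":[0.5,-1,-1],"rot":[0,0,0],"grip":0},{"translation":[0.5,-1,-1],"rot":[0,0,0],"grip":0},{"translation":[0,-1,-1],"rot":[0,0,0],"grip":0},{"translation":[0,-1,-1],"rot":[0,0,0],"grip":0},{"translation":[0,-1,0],"rot":[0,0,0],"grip":0},{"translation":[0,0,0],"rot":[0,0,0],"grip":0},{"translation":[0,0,0],"rot":[0,0,0],"grip":0}]'
python3 look.py
python3 - <<'E'
from h import *
c,s=np.cos(np.radians(6.25)),np.sin(np.radians(6.25))
p,d=get_image("top");W=world("top",d);M=np.stack([(W[...,0]-.6076)*c+(W[...,1]+.1501)*s,-(W[...,0]-.6076)*s+(W[...,1]+.1501)*c,W[...,2]],-1)
k=(M[...,2]>.07)&(M[...,2]<.125)&(M[...,0]<-.064)&(M[...,0]>-.11)&(M[...,1]>.045)&(M[...,1]<.165)
q=M[k];print(len(q),np.polyfit(q[:,1],q[:,0],1))
cv2.imwrite("pics/b7.png",cv2.resize(p[135:300,150:320,::-1],None,fx=3.5,fy=3.5,interpolation=cv2.INTER_CUBIC))
E
```

```text
time_s: 28.65
tcp_pos: [0.4532, -0.1932, 0.3504]
ee_rot: [179.9, -0.1, -173.7]
contact_force: [0.5, 0.5, 0.1]
opening: -0.0
gripper_force: 0.0
tcp -0.15818029624274274 -0.02600009375464902
wrist fill 133 [-0.0752 -0.0749 -0.0271]
wrist bay 409 [-0.0755 -0.0752 -0.0597]
wrist rail 60 [-0.0472 -0.0468 -0.0367]
top fill 392 [-0.0618 -0.0554  0.1104]
top bay 974 [-0.0718 -0.0566  0.111 ]
top rail 284 [-0.0599 -0.0501  0.1074]
247 [ 0.00994184 -0.07123656]
```

View pics/b7.png

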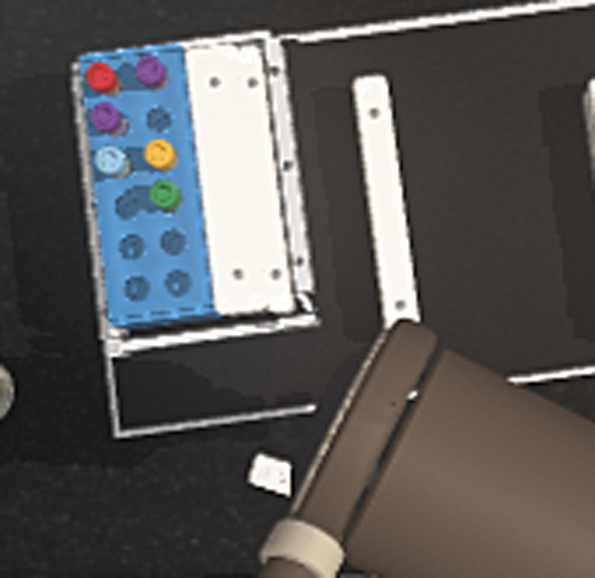

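The gate lies parallel across the mouth from (115,345) to (315,320), within about 0.01 rad. Both bars and the rack are in place, and the arm is clear.

```bash
python3 -c "
from bench import arm
print(arm.job_done())"
```

```text
the job is handed in; nothing more can be done
None
```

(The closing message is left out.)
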